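# Stir two kinds of truffles together under the warming tube

### The arm

A 6-joint arm with a two-finger parallel gripper is mounted at the origin on the work surface. World frame = base frame: x ahead of the robot, y to its left, z up, the work surface at z = 0. Lengths are in mm, angles in rad, forces in N, time in s.
With the tool pointing down it reaches from about 325 to 900 mm from the base axis. Payload 6.1 kg.
Tool frame: the origin (TCP) lies at the very end of the fingers, on their centre line; the grasp point (between the pads) lies 19 mm behind it; z points along the fingers, y is the line along which they close (so a half turn about z gives the same grasp; the last joint's range is limited). The gripper opens to 87 mm and grips with 3 to 60 N. Pads are 19 mm wide; open, the fingers measure 117 mm over their backs; the gripper's body (75 mm by 190 mm) begins 51 mm behind the grasp point.
Start: joints at [-1.454, 0.22, 1.526, -0, 1.395, -0.126], TCP at [150.257, -606.662, 222.538] pointing down, gripper open.
Joint ranges: [-2.98, 2.98], [-0.91, 2.08], [0.09, 2.57], [-1.24, 4.39], [0.2, 2.65], [-2.68, 2.68]. Speed limits (rad/s): [2.57, 2.57, 3.01, 3.14, 3.14, 3.14].

### API

Orientations are given as a unit quaternion [x, y, z, w].
In Python, from cell import readout, optics, hand_in gives the robot as it stands.
- The arm moves only by the shell command python3 -m pendant 'ROWS' [FORCE]. ROWS is JSON, a list of rows, each an object with "grip": the opening, from 0 (shut) to 1 (fully open); "delta_pos": the shift along the world's x, y, z in mm, a list of three; "spin": the turn about the world's z in degrees. In form: [{"grip": grip, "delta_pos": [x, y, z], "spin": spin}, ...]. A call has exactly 8 rows; each row is the pose to reach, as a shift and turn from the pose commanded when the call began; what a row does not reach only later rows make up. A row lasts 1/8 s, in which the tool goes at most 62.5 mm and 10.7 degrees, less where a joint would pass 70% of its speed; a pose out of reach is approached as far as the arm can. A call with a gripper value outside its range is refused whole. The fingers move at their own pace and stop on an object; FORCE is the grip in N (left out, the last holds). Time passes only in rows, so rows that repeat a pose let the fingers close, or fill a call up. It gives the time, the measured TCP pose, the force, the opening and the grip force at its end, in the units of the state.
- readout.sense(): the state, without advancing time (a new reading comes with each control period).
- optics.read_camera(name): name is "scene" or "side" or "wrist"; returns a dict with "img" (480x640x3 uint8, red, green, blue), "depth" (480x640 float32, mm along the optical axis (not along the pixel's ray), 0 where there is no reading), "vfov" (degrees; the focal length in pixels is half the picture's height over the tangent of half this angle, whatever the lens; pixels are square), "cx", "cy" (the principal point, pixels), "camera_from_world" (4x4, takes a point from world to camera coordinates). Camera axes: x right, y up, looking along -z (the intrinsics and any distortion apply to the point x, -y, -z); pixel columns grow to the right and rows downward; lengths in mm; the calibration is good to about 2 mm. A picture is of the moment at which its call begins.
- hand_in(): hands the job in; it is judged then, once.
The state is a dict: "time_s": time; "q": joint angles; "qvel": joint speeds; "effort": joint torques, N m; "eef_pos": TCP position; "ee_rot": TCP orientation; "contact_force": force on the tool from outside, world axes, zero at the start; "ft_torque": the same for the moment, N m; "width": finger opening in mm; "finger_force": force on a finger pad.
Only numpy, scipy, OpenCV 4.12 (cv2) and the standard library are available. Lean on these libraries where they do the work, as an engineer would, in place of code of your own. Each camera call takes 0.05 s, during which the arm holds its last target. There are 200 camera calls.

### The job

Take the wooden stirring stick from its sloping rest by the handle and stir the truffles in the bowl under the warming tube, without touching the tube, until at least two white ones have come over to what was the dark side of the bowl and at least two dark ones to what was the white side (the two white marks on the rim show the line between the sides). Then lay the stick back in its rest as you found it. Touch the truffles with the stick only, keep them all in the bowl, do not press the stick hard against the bowl, and leave the jar, the cup and the scraper alone.

Things in the scene. Friction and masses are not known exactly. Their poses are not given: they have to be found in the camera images.
- stick: loose wooden stirring stick 200 mm long, 70 g. Origin at its lower tip, z runs up along it. Lower 65 mm: pale round rod 16 mm thick with a round end. Above: darker handle bar 18 mm wide (y), 16 mm thick (x), up to z = 200 mm. It starts in the rest, leaning 35 degrees from vertical, handle end up and toward the robot
- stick_grip (a point): point on the handle's axis 158 mm up from its tip (42 mm below the handle's end), a good place to grip
- rest: fixed steel rest, grey base 190 x 90 mm; origin under its centre. Back plate leans 35 degrees, upper end to the rest's -x (robot side). The stick lies on the plate's +x face, tip on a ledge, between two pairs of guides 31 mm apart (5-35 and 60-90 mm up along it) that stand 6 mm proud of it: lift it out and lay it in square to the plate. Handle is free from 95 mm up
- rest_foot (a point): where the stick's tip (its origin) lies when it is in the rest: 60 mm along the rest's +x, 30 mm above the table
- rest_grip (a point): where the handle's grip point lies when the stick is in the rest
- warmer: fixed warming stand: steel plate 240 (x) x 320 (y) x 12 mm under the bowl, two 14 mm posts at its y = +-148 mm, and between them a level heater tube along its y, 18 mm thick (white collars 23 mm), axis 270 mm above the table over the bowl's middle. Origin at the centre of the plate's underside. Not to be touched
- bowl: fixed round blue bowl, centred on the warming stand; origin under its centre, 12 mm above the table. Inside: flat floor 5 mm above the origin to 30 mm radius, then rising at 12 degrees to 94 mm radius, then a steep wall to rim radius 115 mm, 46 mm above the origin. White marks on the rim at its y = +-113 mm: the line between them (x = 0) parts white (x < 0) from dark (x > 0) at the start
- white0: white (cream) truffle, a firm, smooth-shelled ball 30 mm across, about 16 g, loose in the bowl; origin at its centre
- white1: white (cream) truffle, a firm, smooth-shelled ball 30 mm across, about 16 g, loose in the bowl; origin at its centre
- white2: white (cream) truffle, a firm, smooth-shelled ball 30 mm across, about 16 g, loose in the bowl; origin at its centre
- white3: white (cream) truffle, a firm, smooth-shelled ball 30 mm across, about 16 g, loose in the bowl; origin at its centre
- white4: white (cream) truffle, a firm, smooth-shelled ball 30 mm across, about 16 g, loose in the bowl; origin at its centre
- dark0: dark brown truffle, a firm, smooth-shelled ball 30 mm across, about 16 g, loose in the bowl; origin at its centre
- dark1: dark brown truffle, a firm, smooth-shelled ball 30 mm across, about 16 g, loose in the bowl; origin at its centre
- dark2: dark brown truffle, a firm, smooth-shelled ball 30 mm across, about 16 g, loose in the bowl; origin at its centre
- dark3: dark brown truffle, a firm, smooth-shelled ball 30 mm across, about 16 g, loose in the bowl; origin at its centre
- dark4: dark brown truffle, a firm, smooth-shelled ball 30 mm across, about 16 g, loose in the bowl; origin at its centre
- jar: bystander: closed amber glass jar, 66 mm across, 95 mm high, origin at the centre of its underside
- cup: bystander: steel cup, 72 mm across, 75 mm high, origin at the centre of its underside
- scraper: bystander: bench scraper with a blue grip, standing on edge on its foot, 90 mm long (y), 30 mm deep (x), 90 mm high, origin at the centre of its underside
Things that resemble listed ones, but are neither listed nor needed, are in the scene too. What is shaped like the dark4 but green or pink is not meant.

How it is judged:
By the outcome, as a careful person would: the job done as asked, in the order asked, and still so for the second after the job is handed in, with the robot touching nothing.
It also fails if it takes over 72 s, if anything falls off the work surface, if the arm or the gripper's body presses on something with over 40 N, if the wrist force passes 120 N, or if a joint passes its speed limit or range.

## Working session

There is one attempt and no reset: what is moved stays moved. The work goes in short steps, Python scripts to look and compute and a shell command to move; the robot and the scene stay as the last step left them, time stands still between calls to the robot, and variables do not carry over. Pictures are saved under pics/ and viewed, at most 10 in all, crops included, and the job is handed in when it is done.

```bash
mkdir -p pics; ls; cat > h.py <<'E'
import numpy as np, cv2
from cell import readout, optics
def cam(n):
    c=optics.read_camera(n); c['f']=240/np.tan(np.radians(c['vfov'])/2); c['T']=np.array(c['camera_from_world']); return c
def save(c,name,crop=None,s=1):
    im=c['img'][...,::-1]
    if crop: x0,y0,x1,y1=crop; im=im[y0:y1,x0:x1]
    if s!=1: im=cv2.resize(im,None,fx=s,fy=s,interpolation=cv2.INTER_CUBIC)
    cv2.imwrite('pics/'+name+'.png',im)
def ray(c,u,v):
    W=np.linalg.inv(c['T']); d=np.array([(u-c['cx'])/c['f'],-(v-c['cy'])/c['f'],-1]); return W[:3,3],W[:3,:3]@d
def onz(c,u,v,z):
    o,d=ray(c,u,v); return o+d*(z-o[2])/d[2]
def dep(c,u,v):
    o,d=ray(c,u,v); return o+d*float(c['depth'][int(round(v)),int(round(u))])
def proj(c,p):
    q=c['T']@np.r_[p,1]; return np.array([c['cx']-c['f']*q[0]/q[2], c['cy']+c['f']*q[1]/q[2]])
E
python3 - <<'E'
from h import *
for n in('scene','side','wrist'):
    c=cam(n);save(c,n+'0');print(n,c['vfov'],c['cx'],c['cy'],c.keys(),np.linalg.inv(c['T']).round(2).tolist())
print(readout.sense())
E
```

```text
pics
scene 48.51170644206101 313.9947346215069 238.21395102524878 dict_keys(['img', 'depth', 'vfov', 'cx', 'cy', 'camera_from_world', 'f', 'T']) [[-0.66, -0.58, 0.48, 1051.25], [0.75, -0.51, 0.42, 411.61], [0.01, 0.64, 0.77, 862.62], [0.0, 0.0, 0.0, 1.0]]
side 56.629822756472535 319.91814614848096 234.51316803110353 dict_keys(['img', 'depth', 'vfov', 'cx', 'cy', 'camera_from_world', 'f', 'T']) [[-0.87, 0.31, -0.38, 255.86], [-0.49, -0.58, 0.65, 548.63], [-0.02, 0.75, 0.66, 687.61], [0.0, 0.0, 0.0, 1.0]]
wrist 62.464389297684676 319.0493798747974 230.67550992872756 dict_keys(['img', 'depth', 'vfov', 'cx', 'cy', 'camera_from_world', 'f', 'T']) [[0.24, 0.93, 0.27, 223.76], [-0.97, 0.23, 0.06, -588.16], [-0.0, -0.28, 0.96, 383.65], [0.0, 0.0, 0.0, 1.0]]
{'time_s': 0.15, 'q': array([-1.45410985e+00,  2.21061217e-01,  1.52739446e+00,  1.06520493e-05,
        1.39470326e+00, -1.26126970e-01]), 'qvel': array([ 6.07500951e-04, -2.81397430e-03, -2.73142550e-03,  8.11616462e-04,
        1.02601561e-05, -9.49321273e-04]), 'effort': array([ 1.87411038e-03, -4.95192075e+01, -3.87879753e+01,  6.99780090e-02,
        5.30871574e-02, -8.73742533e-05]), 'eef_pos': array([ 150.19609729, -606.16751382,  221.65406605]), 'ee_rot': array([ 9.92639061e-01,  1.21107726e-01,  8.93947668e-06, -7.83107570e-04]), 'contact_force': array([ 0.3822499 , -0.62034734,  0.6081884 ]), 'ft_torque': array([-0.0314846 ,  0.01639323, -0.00775071]), 'finger_force': 0.0, 'width': 86.7389482297097}
```

View pics/scene0.png

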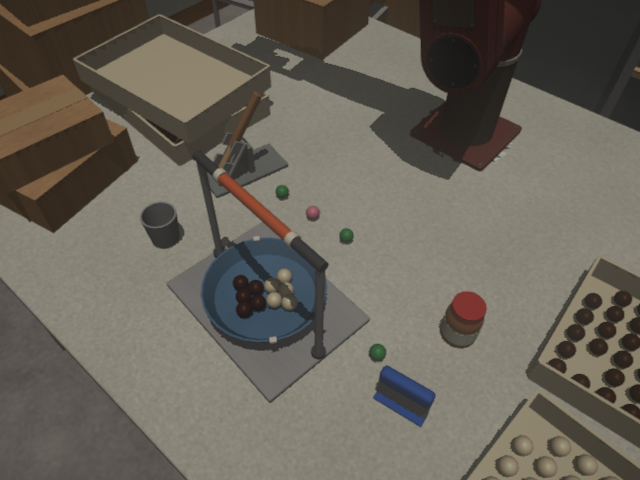

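View pics/side0.png

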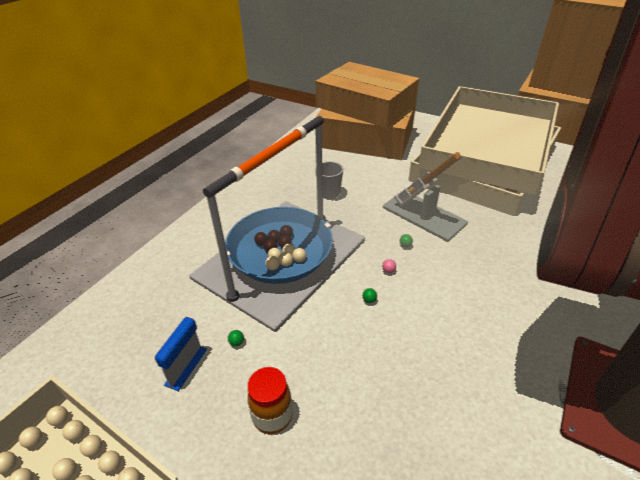

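The scene view shows the stick in its rest at about (240,135), the tube from (205,160) to (320,260), the bowl at (262,290), the cup at (160,225), the jar at (463,320) and the scraper at (405,395). In the side view the stick is at (430,180) and the bowl at (280,243).

Things that could be mistaken for the targets:
- **Stick:** there is only one, at (240,135). The tube (255,205) is orange, and the posts are grey.
- **Truffles:** those in the bowl are the ones I want. The boxed ones at (600,330) and (540,460), and the green and pink balls at (282,191), (313,212), (346,235) and (377,352), are decoys.

```bash
python3 - <<'E'
from h import *
np.set_printoptions(precision=1,suppress=True)
cs={n:cam(n) for n in('scene','side')}
a=cs['scene'];b=cs['side']
im1=cv2.resize(a['img'][80:200,170:310],None,fx=3.4,fy=3.4,interpolation=2)[...,::-1]
im2=cv2.resize(a['img'][230:350,190:330],None,fx=3.4,fy=3.4,interpolation=2)[...,::-1]
im1=im1[:,:400];im2=im2[:,:400]
cv2.imwrite('pics/crop1.png',np.hstack([im1,im2]))
# handle points
for n,(x0,y0,x1,y1) in {'scene':(215,85,270,175),'side':(395,145,465,210)}.items():
    c=cs[n];h=cv2.cvtColor(c['img'],cv2.COLOR_RGB2HSV)
    m=np.zeros((480,640),bool);s=np.s_[y0:y1,x0:x1]
    m[s]=(h[s][...,0]<18)&(h[s][...,1]>95)&(h[s][...,2]>40)
    P=np.array([dep(c,u,v) for v,u in zip(*np.nonzero(m)) if c['depth'][v,u]>0])
    P=P[(P[:,2]>60)&(P[:,2]<260)]
    mu=np.median(P,0);ok=np.linalg.norm(P-mu,axis=1)<110;P=P[ok];mu=P.mean(0)
    w=np.linalg.svd(P-mu)[2][0];w*=np.sign(w[2]);t=(P-mu)@w
    print(n,len(P),mu,w,'tilt',np.degrees(np.arccos(w[2])),'yaw',np.degrees(np.arctan2(w[1],w[0])),mu+w*np.percentile(t,2),mu+w*np.percentile(t,98))
# truffles, marks via depth heights around
for n,box in {'scene':(190,230,340,360),'side':(215,195,345,290)}.items():
    c=cs[n];h=cv2.cvtColor(c['img'],cv2.COLOR_RGB2HSV).astype(int);x0,y0,x1,y1=box
    blue=(h[...,0]>95)&(h[...,0]<125)&(h[...,1]>80)
    m=np.zeros((480,640),bool);m[y0:y1,x0:x1]=blue[y0:y1,x0:x1]
    P=np.array([dep(c,u,v) for v,u in zip(*np.nonzero(m))])
    R=P[(P[:,2]>52)&(P[:,2]<64)]
    A=np.c_[2*R[:,:2],np.ones(len(R))];s=np.linalg.lstsq(A,(R[:,:2]**2).sum(1),rcond=None)[0]
    print(n,'rim',len(R),s[:2],np.sqrt(s[2]+s[0]**2+s[1]**2))
    o=c['img'];om=(h[...,0]<12)&(h[...,1]>170)&(h[...,2]>120);om[:, :180]=0;om[280:]=0;om[:,345:]=0
    Q=np.array([dep(c,u,v) for v,u in zip(*np.nonzero(om))]);Q=Q[(Q[:,2]>250)&(Q[:,2]<300)]
    mu=Q.mean(0);w=np.linalg.svd(Q-mu)[2][0];print('tube',len(Q),mu,w,np.degrees(np.arctan2(w[1],w[0])))
E
```

```text
scene 452 [ 462.5 -309.3  138.6] [-0.6  0.1  0.8] tilt 35.12892481019837 yaw 165.60114995426903 [ 512.8 -322.2   64.7] [ 422.8 -299.1  196.9]
side 321 [ 445.4 -300.9  151.2] [-0.6  0.1  0.8] tilt 35.30951684688499 yaw 167.6186698267372 [ 503.5 -313.7   67.1] [ 416.4 -294.6  193. ]
scene rim 538 [694.4 -18.5] 110.93325608984335
tube 38 [689.  -78.5 279.7] [0.1 1.  0. ] 83.78741489935433
side rim 621 [692.2 -18. ] 110.92034523890554
tube 445 [688.7 -15.6 275.9] [0.1 1.  0. ] 83.28702783339413
```

View pics/crop1.png

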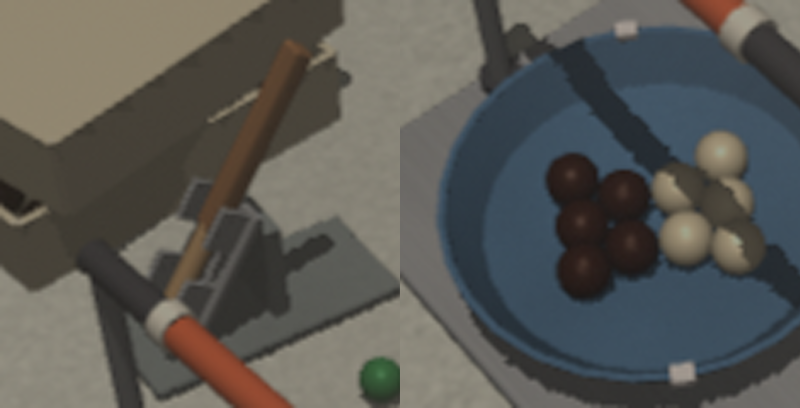

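The left crop shows the brown handle running from (300,45) down into the guides at (170,300), so it is the stick. The right crop shows 5 dark and 5 white truffles with rim marks at (625,28) and (682,373). The mark line isn't parallel to the tube, so I'll measure the bowl's own yaw.

```bash
cat >> h.py <<'E'
def balls(c,C=(693,-18)):
    """points above the floor in the bowl, by colour, ball tops -> centres by colour and depth clusters"""
    vv,uu=np.mgrid[0:480,0:640]; W=np.linalg.inv(c['T'])
    D=np.stack([(uu-c['cx'])/c['f'],-(vv-c['cy'])/c['f'],-np.ones_like(uu)],-1)
    P=W[:3,3]+(D*c['depth'][...,None])@W[:3,:3].T
    r=np.hypot(P[...,0]-C[0],P[...,1]-C[1])
    return P,r
def fitballs(c,C=(693,-18)):
    P,r=balls(c,C); h=cv2.cvtColor(c['img'],cv2.COLOR_RGB2HSV).astype(int)
    inb=(r<95)&(P[...,2]>20)&(P[...,2]<75)&~((h[...,0]>85)&(h[...,0]<135)&(h[...,1]>60))
    o=np.linalg.inv(c['T'])[:3,3]; out=[]
    for name,m in (('W',inb&(h[...,2]>60)&(h[...,1]<140)),('D',inb&((h[...,2]<=60)|(h[...,1]>=140)))):
        m=cv2.morphologyEx(m.astype(np.uint8),cv2.MORPH_OPEN,np.ones((2,2),np.uint8))>0
        pts=P[m]
        # vote for centres: sphere R=15 from surface normals unknown -> greedy RANSAC
        rng=np.random.default_rng(0); rem=pts
        for k in range(7):
            if len(rem)<25: break
            best=None
            z=lambda x,y:17+15/np.cos(np.radians(12))*1+max(0,np.hypot(x-C[0],y-C[1])-30)*np.tan(np.radians(12))
            gx=np.arange(C[0]-80,C[0]+81,2.);gy=np.arange(C[1]-80,C[1]+81,2.)
            for x in gx:
                for y in gy:
                    q=np.linalg.norm(rem-[x,y,z(x,y)],axis=1)
                    n=(abs(q-15)<2.5).sum()-2*(q<11).sum()
                    if best is None or n>best[0]: best=(n,x,y)
            if best[0]<20: break
            out.append((name,best[1],best[2],int(best[0])))
            q=np.linalg.norm(rem-[best[1],best[2],z(*best[1:])],axis=1); rem=rem[q>18.5]
    return out
E
python3 - <<'E'
from h import *
np.set_printoptions(precision=1,suppress=True)
C=np.array([693,-18.])
for n in('scene','side'):
    c=cam(n);P,r=balls(c);h=cv2.cvtColor(c['img'],cv2.COLOR_RGB2HSV).astype(int)
    m=(r>100)&(r<124)&(P[...,2]>45)&(P[...,2]<68)&(h[...,1]<70)&(h[...,2]>95)
    k,l,s,ce=cv2.connectedComponentsWithStats(m.astype(np.uint8))
    for i in range(1,k):
        if s[i,4]>5:
            q=onz(c,*ce[i],58);print(n,'mark',s[i,4],ce[i],q,np.hypot(*(q[:2]-C)),np.degrees(np.arctan2(*(q[:2]-C)[::-1])))
    print(fitballs(c))
    # bystanders: jar, cup, scraper via depth at image px
c=cam('side')
for nm,(u,v) in dict(jarlid=(268,380),cup=(331,170),scr=(180,335),rest=(425,217)).items(): print(nm,dep(c,u,v))
print(onz(c,*(383,207),0),onz(c,*(462,234),0))
E
```

```text
scene mark 29 [255.8 238.3] [ 625.1 -110.1   58. ] 114.44520764822774 -126.39563825991002
scene mark 62 [203.9 287.8] [769.9 -97.3  58. ] 110.47029351204279 -45.8716077715432
scene mark 41 [272.3 339.3] [762.7  69.1  58. ] 111.54636172089418 51.345052127834094
[('W', np.float64(681.0), np.float64(28.0), 209), ('W', np.float64(693.0), np.float64(2.0), 173), ('W', np.float64(643.0), np.float64(-18.0), 153), ('W', np.float64(665.0), np.float64(4.0), 142), ('W', np.float64(673.0), np.float64(-24.0), 115), ('D', np.float64(745.0), np.float64(-22.0), 201), ('D', np.float64(717.0), np.float64(-16.0), 169), ('D', np.float64(697.0), np.float64(-44.0), 161), ('D', np.float64(709.0), np.float64(-70.0), 128), ('D', np.float64(725.0), np.float64(-46.0), 108), ('D', np.float64(677.0), np.float64(62.0), 63), ('D', np.float64(673.0), np.float64(46.0), 42)]
side mark 39 [235.1 225.8] [801.6  -9.5  58. ] 108.96629031372326 4.470234266966022
side mark 9 [314.4 217.2] [ 662.3 -119.2   58. ] 105.7281166198909 -106.86783156593329
side mark 7 [319.7 223. ] [ 641.8 -107.1   58. ] 102.75963803777847 -119.88698247122024
side mark 32 [326.3 225.3] [ 625.2 -107.1   58. ] 111.99786273947713 -127.27147046531452
side mark 19 [228.3 252.6] [760.6  66.   58. ] 107.82859165369544 51.16277338754717
[('W', np.float64(663.0), np.float64(4.0), 163), ('W', np.float64(679.0), np.float64(28.0), 148), ('W', np.float64(645.0), np.float64(-18.0), 141), ('W', np.float64(697.0), np.float64(-44.0), 79), ('W', np.float64(711.0), np.float64(-70.0), 67), ('W', np.float64(673.0), np.float64(-24.0), 62), ('W', np.float64(693.0), np.float64(2.0), 62), ('D', np.float64(719.0), np.float64(-16.0), 60), ('D', np.float64(697.0), np.float64(-42.0), 39), ('D', np.float64(741.0), np.float64(-22.0), 22)]
jarlid [506.7 283.5  94.9]
cup [ 729.3 -320.4   48.2]
scr [681.4 283.8  89.7]
rest [ 458.2 -292.6   13.8]
[ 568.4 -298.2    0. ] [ 365.5 -290.3    0. ]
```

```bash
python3 - <<'E'
from h import *
np.set_printoptions(precision=0,suppress=True)
c=cam('side');P,r=balls(c)
m=(P[...,1]<-330)&(P[...,1]>-750)&(P[...,0]<750)&(P[...,0]>100)&(P[...,2]>40)&(c['depth']>0)
Q=P[m]
for x in range(100,750,50):
    q=Q[(Q[:,0]>=x)&(Q[:,0]<x+50)]
    if len(q)>10: print(x,'ymax %.0f'%np.percentile(q[:,1],99),'zmax %.0f'%np.percentile(q[:,2],99.5),len(q))
print(readout.sense()['time_s'])
E
```

```text
200 ymax -434 zmax 332 84
250 ymax -417 zmax 123 1526
300 ymax -418 zmax 122 1461
350 ymax -423 zmax 121 1405
400 ymax -333 zmax 121 1278
450 ymax -334 zmax 122 1092
500 ymax -416 zmax 123 1330
550 ymax -435 zmax 62 59
600 ymax -519 zmax 179 874
650 ymax -507 zmax 182 1601
700 ymax -500 zmax 181 1239
0.45
```

```bash
python3 -m pendant '[{"grip":1,"delta_pos":[20,20,40],"spin":10},{"grip":1,"delta_pos":[60,60,65],"spin":20},{"grip":1,"delta_pos":[100,100,65],"spin":31},{"grip":1,"delta_pos":[140,142,65],"spin":42},{"grip":1,"delta_pos":[180,184,65],"spin":52},{"grip":1,"delta_pos":[220,226,65],"spin":63},{"grip":1,"delta_pos":[260,268,65],"spin":73},{"grip":1,"delta_pos":[290,298,65],"spin":84}]' 40; python3 -m pendant '[{"grip":1,"delta_pos":[0,0,0],"spin":10},{"grip":1,"delta_pos":[0,0,0],"spin":20},{"grip":1,"delta_pos":[0,0,0],"spin":30},{"grip":1,"delta_pos":[0,0,0],"spin":40},{"grip":1,"delta_pos":[0,0,0],"spin":50},{"grip":1,"delta_pos":[0,0,0],"spin":60},{"grip":1,"delta_pos":[0,0,0],"spin":68.7},{"grip":1,"delta_pos":[0,0,0],"spin":68.7}]'
python3 - <<'E'
from h import *
c=cam('wrist');save(c,'wr1');s=cam('side')
for P in ((440,-309,159.4),(417.6,-303,193.8),(473,-317,110)): print(proj(c,np.array(P)))
print(readout.sense()['eef_pos'],readout.sense()['ee_rot'])
E
```

```text
time_s: 1.45
eef_pos: [441.7, -306.7, 287.9]
ee_rot: [0.656, 0.755, 0.0, 0.0]
contact_force: [0.6, -1.2, 0.6]
width: 87.1
finger_force: 0.0
time_s: 2.45
eef_pos: [440.3, -308.7, 287.6]
ee_rot: [0.119, 0.993, -0.0, 0.0]
contact_force: [0.9, 0.2, -0.2]
width: 87.0
finger_force: 0.0
[318.76023899 222.01105436]
[319.58270543 201.58028048]
[318.77883332 244.14282767]
[ 440.25195183 -308.66514823  287.59928189] [ 1.20375841e-01  9.92728389e-01 -2.06699094e-05  3.70696198e-05]
```

View pics/wr1.png

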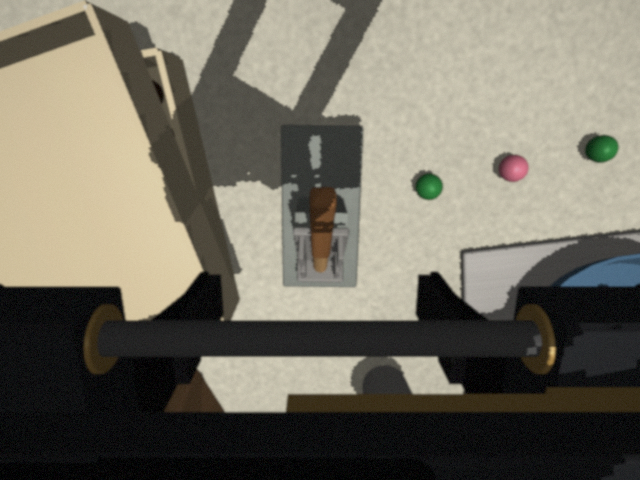

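The wrist view shows the handle from (322,187) to (321,270), lined up with the finger centre at x≈319. That leaves an offset of about 1.5 mm toward +y. I'll descend and close.

```bash
python3 -m pendant '[{"grip":1,"delta_pos":[0.4,1.5,-40],"spin":0},{"grip":1,"delta_pos":[0.4,1.5,-80],"spin":0},{"grip":1,"delta_pos":[0.4,1.5,-115],"spin":0},{"grip":1,"delta_pos":[0.4,1.5,-135],"spin":0},{"grip":1,"delta_pos":[0.4,1.5,-147],"spin":0},{"grip":1,"delta_pos":[0.4,1.5,-147],"spin":0},{"grip":0.4,"delta_pos":[0.4,1.5,-147],"spin":0},{"grip":0.3,"delta_pos":[0.4,1.5,-147],"spin":0}]' 40; python3 -m pendant '[{"grip":0.1,"delta_pos":[0,0,0],"spin":0},{"grip":0.1,"delta_pos":[0,0,0],"spin":0},{"grip":0.1,"delta_pos":[0,0,0],"spin":0},{"grip":0.1,"delta_pos":[0,0,0],"spin":0},{"grip":0.1,"delta_pos":[0,0,0],"spin":0},{"grip":0.1,"delta_pos":[0,0,0],"spin":0},{"grip":0.1,"delta_pos":[0,0,0],"spin":0},{"grip":0.1,"delta_pos":[0,0,0],"spin":0}]' 40
```

```text
time_s: 3.55
eef_pos: [441.3, -307.7, 141.8]
ee_rot: [0.119, 0.993, -0.001, 0.001]
contact_force: [0.1, 0.1, 0.5]
width: 74.0
finger_force: 0.0
time_s: 4.55
eef_pos: [440.7, -307.1, 140.5]
ee_rot: [0.119, 0.993, 0.0, 0.0]
contact_force: [0.7, 0.4, 0.9]
width: 17.6
finger_force: 40.0
```

```bash
python3 -m pendant '[{"grip":0.1,"delta_pos":[6,-1.5,4.5],"spin":0},{"grip":0.1,"delta_pos":[16,-3.8,11.5],"spin":0},{"grip":0.1,"delta_pos":[32,-7.6,23],"spin":0},{"grip":0.1,"delta_pos":[40,-9,43],"spin":0},{"grip":0.1,"delta_pos":[40,0,63],"spin":0},{"grip":0.1,"delta_pos":[50,40,63],"spin":1},{"grip":0.1,"delta_pos":[60,80,63],"spin":2},{"grip":0.1,"delta_pos":[70,120,63],"spin":3}]'; python3 -m pendant '[{"grip":0.1,"delta_pos":[10,40,0],"spin":1},{"grip":0.1,"delta_pos":[20,80,0],"spin":2},{"grip":0.1,"delta_pos":[32,115,0],"spin":3},{"grip":0.1,"delta_pos":[39,135,0],"spin":4},{"grip":0.1,"delta_pos":[39,135,0],"spin":4},{"grip":0.1,"delta_pos":[39,135,0],"spin":4},{"grip":0.1,"delta_pos":[39,135,0],"spin":4},{"grip":0.1,"delta_pos":[39,135,0],"spin":4}]'
python3 - <<'E'
from h import *
np.set_printoptions(precision=1,suppress=True)
e=readout.sense()['eef_pos'];y=np.radians(173.6)
tip=e+[0,0,19]-158*np.array([.5736*np.cos(y),.5736*np.sin(y),.819])
print('exp tip',tip)
c=cam('side');print(proj(c,tip));s=cam('scene');print(proj(s,tip))
a=c['img'][90:330,170:490];b=s['img'][130:370,120:440]
cv2.imwrite('pics/up.png',np.vstack([cv2.resize(a,None,fx=1.24,fy=1.24),cv2.resize(b,None,fx=1.24,fy=1.24)])[...,::-1])
E
```

```text
time_s: 5.55
eef_pos: [510.9, -185.6, 204.5]
ee_rot: [0.093, 0.996, -0.0, 0.0]
contact_force: [-0.0, -0.3, -0.9]
width: 17.7
finger_force: 40.0
time_s: 6.55
eef_pos: [549.5, -52.9, 203.6]
ee_rot: [0.059, 0.998, -0.0, -0.0]
contact_force: [-0.1, -0.2, -0.7]
width: 17.5
finger_force: 40.0
exp tip [639.5 -63.   93.2]
[310.  222.2]
[266.6 243.7]
```

View pics/up.png

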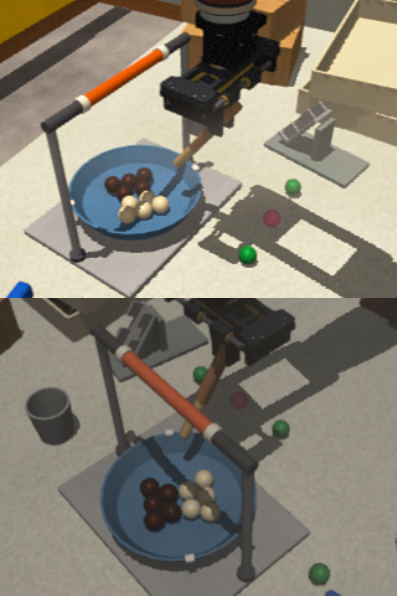

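The side crop shows the stick held, tip at (178,162), and the scene crop shows it at (184,435). Both match the prediction within about 4 px. Now I'll lower it into the empty part of the bowl and stir counterclockwise.

```bash
python3 -m pendant '[{"grip":0.1,"delta_pos":[0,0,-30],"spin":0},{"grip":0.1,"delta_pos":[0,0,-60],"spin":0},{"grip":0.1,"delta_pos":[15,-20,-60],"spin":0},{"grip":0.1,"delta_pos":[35,-32,-60],"spin":0},{"grip":0.1,"delta_pos":[55,-34,-60],"spin":0},{"grip":0.1,"delta_pos":[70,-32,-60],"spin":0},{"grip":0.1,"delta_pos":[72,-17,-61],"spin":0},{"grip":0.1,"delta_pos":[72,2,-64],"spin":0}]'; python3 -m pendant '[{"grip":0.1,"delta_pos":[0,20,-1],"spin":0},{"grip":0.1,"delta_pos":[0,40,-1],"spin":0},{"grip":0.1,"delta_pos":[0,60,-1],"spin":0},{"grip":0.1,"delta_pos":[0,80,0],"spin":0},{"grip":0.1,"delta_pos":[-3,98,2],"spin":0},{"grip":0.1,"delta_pos":[-15,112,3],"spin":0},{"grip":0.1,"delta_pos":[-32,112,3],"spin":0},{"grip":0.1,"delta_pos":[-48,100,2],"spin":0}]'
cat >> h.py <<'E'
def report():
    for n in ('scene','side'):
        o=[(k,int(x),int(y),round(.793*(x-694)-.609*(y+19)),m) for k,x,y,m in fitballs(cam(n))]; print(n,o)
    s=readout.sense();print(s['eef_pos'].round(1),s['contact_force'].round(1))
E
python3 -c "
from h import *
report()
s=cam('scene');c=cam('side');a=c['img'][150:330,190:370];b=s['img'][210:390,170:350]
cv2.imwrite('pics/st1.png',cv2.resize(np.hstack([a,b]),None,fx=2.2,fy=2.2)[...,::-1])"
```

```text
time_s: 7.65
eef_pos: [621.2, -49.2, 139.3]
ee_rot: [0.058, 0.998, 0.0, -0.0]
contact_force: [0.3, -0.7, -0.6]
width: 18.0
finger_force: 40.0
time_s: 8.65
eef_pos: [572.4, 51.0, 141.5]
ee_rot: [0.057, 0.998, 0.0, -0.0]
contact_force: [0.4, 0.0, -0.3]
width: 17.7
finger_force: 40.0
scene [('W', 677, -12, -18, 182), ('W', 671, 20, -42, 171), ('W', 649, -2, -46, 159), ('W', 685, -40, 6, 128), ('W', 659, -30, -21, 113), ('W', 649, 36, -69, 89), ('W', 705, -18, 8, 23), ('D', 735, -24, 36, 191), ('D', 709, 12, -7, 186), ('D', 695, 38, -34, 177), ('D', 707, -20, 11, 142), ('D', 715, -48, 34, 94), ('D', 677, 62, -63, 52), ('D', 675, 42, -52, 34)]
side [('W', 671, 18, -41, 108), ('W', 677, -10, -19, 46), ('W', 647, 0, -49, 33), ('W', 737, -24, 37, 23), ('D', 693, 36, -34, 123), ('D', 709, 8, -5, 42), ('D', 637, 58, -92, 27)]
[571.7  49.7 141.2] [ 0.2  0.1 -0.4]
```

View pics/st1.png

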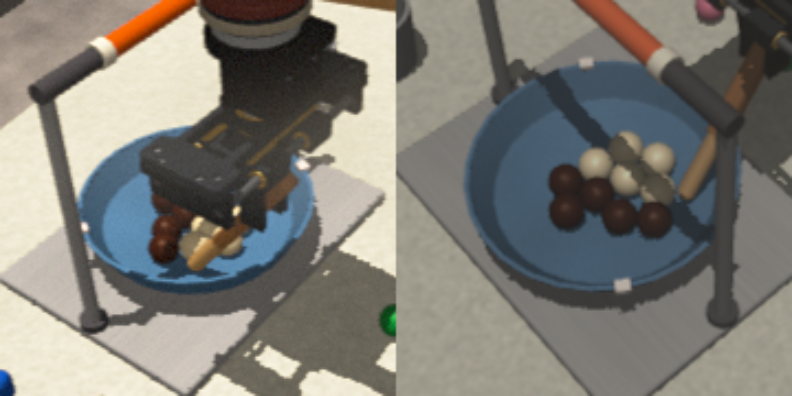

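The scene crop shows two dark truffles at (655,220) and (620,215) already carried across. One white at (595,163) is just over the line, and the stick is at (690,190). I'll continue the loop down the near side.

```bash
python3 -m pendant '[{"grip":0.1,"delta_pos":[-4,-18,-1],"spin":0},{"grip":0.1,"delta_pos":[-6,-36,-2],"spin":0},{"grip":0.1,"delta_pos":[-6,-54,-2],"spin":0},{"grip":0.1,"delta_pos":[-6,-72,-2],"spin":0},{"grip":0.1,"delta_pos":[-4,-90,-2],"spin":0},{"grip":0.1,"delta_pos":[0,-105,-1],"spin":0},{"grip":0.1,"delta_pos":[10,-116,0],"spin":0},{"grip":0.1,"delta_pos":[25,-122,1],"spin":0}]'; python3 -c "
from h import *
report()"
```

```text
time_s: 9.85
eef_pos: [599.5, -73.1, 142.7]
ee_rot: [0.058, 0.998, -0.0, 0.0]
contact_force: [-0.8, -0.3, -0.3]
width: 17.5
finger_force: 40.0
scene [('W', 731, -70, 60, 181), ('W', 667, -28, -16, 152), ('W', 679, 2, -25, 143), ('W', 705, -84, 48, 139), ('W', 687, -48, 12, 132), ('W', 673, -86, 24, 59), ('W', 691, 30, -32, 26), ('D', 709, 8, -5, 211), ('D', 729, -14, 25, 197), ('D', 689, 30, -34, 175), ('D', 721, -42, 35, 134), ('D', 701, -22, 7, 102), ('D', 613, -16, -66, 67), ('D', 677, 60, -62, 56)]
side [('W', 679, 0, -23, 141), ('W', 667, -26, -17, 120), ('W', 713, -80, 52, 116), ('W', 721, -44, 37, 91), ('W', 687, -48, 12, 78), ('W', 739, -68, 66, 67), ('W', 701, -20, 6, 63), ('D', 687, 30, -35, 128), ('D', 707, 6, -5, 37)]
[600.4 -73.1 142.9] [-0.6 -0.8 -0.3]
```

```bash
python3 -m pendant '[{"grip":0.1,"delta_pos":[-5,-2,5],"spin":0},{"grip":0.1,"delta_pos":[-10,-2,15],"spin":0},{"grip":0.1,"delta_pos":[-15,-2,40],"spin":0},{"grip":0.1,"delta_pos":[-20,0,58],"spin":0},{"grip":0.1,"delta_pos":[-30,0,58],"spin":0},{"grip":0.1,"delta_pos":[-40,0,58],"spin":0},{"grip":0.1,"delta_pos":[-50,0,58],"spin":0},{"grip":0.1,"delta_pos":[-50,0,58],"spin":0}]'; python3 -c "
from h import *
report()
s=cam('scene');save(s,'st2',(190,220,340,360),4)"
```

```text
time_s: 10.95
eef_pos: [547.5, -72.1, 199.8]
ee_rot: [0.058, 0.998, 0.0, -0.001]
contact_force: [0.3, -0.4, -0.1]
width: 18.0
finger_force: 40.0
scene [('W', 747, -36, 52, 193), ('W', 687, -48, 12, 167), ('W', 679, 0, -23, 165), ('W', 707, -70, 41, 151), ('W', 667, -26, -17, 120), ('W', 689, 30, -34, 29), ('W', 699, -22, 6, 20), ('D', 709, 8, -5, 208), ('D', 727, -14, 23, 182), ('D', 689, 30, -34, 172), ('D', 719, -42, 34, 115), ('D', 697, -22, 4, 103), ('D', 677, 62, -63, 55), ('D', 673, 48, -57, 31)]
side [('W', 679, 2, -25, 142), ('W', 667, -26, -17, 131), ('W', 729, -16, 26, 99), ('W', 707, -70, 41, 95), ('W', 701, -22, 7, 84), ('W', 687, -46, 11, 75), ('W', 747, -36, 52, 74), ('D', 687, 30, -35, 125), ('D', 707, 6, -5, 26)]
[548.5 -72.2 200.2] [ 0.2  0.7 -1.3]
```

View pics/st2.png

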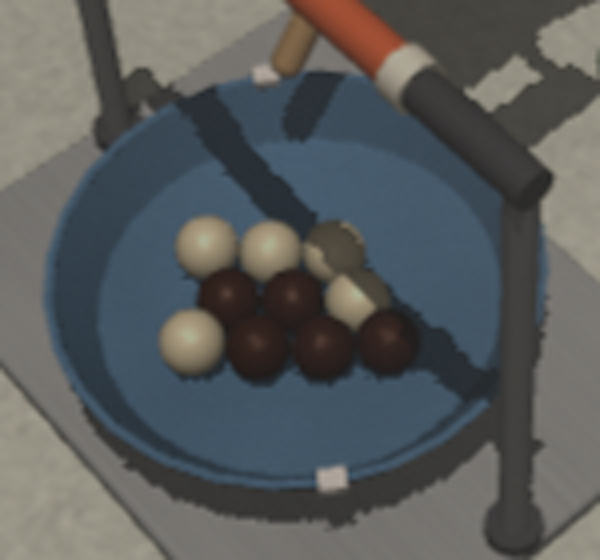

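The scene crop shows three whites now on the dark side, at (207,247), (270,250) and (192,342). One dark is clearly across at (387,342) and one is marginal at (323,347). I'll add a partial push in +y to bring another dark well over.

```bash
python3 -m pendant '[{"grip":0.1,"delta_pos":[36,-13,0],"spin":0},{"grip":0.1,"delta_pos":[36,-13,-30],"spin":0},{"grip":0.1,"delta_pos":[36,-13,-57],"spin":0},{"grip":0.1,"delta_pos":[55,-15,-57],"spin":0},{"grip":0.1,"delta_pos":[72,-15,-57],"spin":0},{"grip":0.1,"delta_pos":[74,0,-58],"spin":0},{"grip":0.1,"delta_pos":[74,18,-61],"spin":0},{"grip":0.1,"delta_pos":[74,35,-62],"spin":0}]'; python3 -c "
from h import *
report()"
```

```text
time_s: 12.1
eef_pos: [621.9, -35.4, 138.0]
ee_rot: [0.058, 0.998, 0.0, -0.001]
contact_force: [-0.4, -0.4, -0.7]
width: 17.8
finger_force: 40.0
scene [('W', 747, -22, 44, 189), ('W', 695, -26, 5, 176), ('W', 653, -12, -37, 169), ('W', 661, 18, -49, 163), ('W', 669, -36, -9, 105), ('W', 699, -46, 20, 41), ('D', 709, 20, -12, 213), ('D', 685, 36, -41, 192), ('D', 739, 14, 16, 191), ('D', 685, 2, -20, 123), ('D', 721, -10, 16, 103), ('D', 625, 22, -80, 90), ('D', 613, -26, -60, 66)]
side [('W', 655, 20, -55, 149), ('W', 653, -10, -38, 120), ('W', 695, -22, 3, 101), ('W', 747, -22, 44, 99), ('W', 669, -36, -9, 71), ('W', 721, -8, 15, 65), ('W', 739, 14, 16, 28), ('D', 683, 34, -41, 157), ('D', 711, 20, -10, 95), ('D', 685, 6, -22, 37), ('D', 737, 14, 14, 34)]
[622.  -34.4 138.2] [ 0.6 -0.4 -1.2]
```

```bash
python3 -m pendant '[{"grip":0.1,"delta_pos":[-12,-36,4],"spin":0},{"grip":0.1,"delta_pos":[-45,-36,5],"spin":0},{"grip":0.1,"delta_pos":[-75,-18,5],"spin":0},{"grip":0.1,"delta_pos":[-75,5,4],"spin":0},{"grip":0.1,"delta_pos":[-58,5,1],"spin":0},{"grip":0.1,"delta_pos":[-42,5,0],"spin":0},{"grip":0.1,"delta_pos":[-28,4,0],"spin":0},{"grip":0.1,"delta_pos":[-20,3,0],"spin":0}]'; python3 -c "
from h import *
report()"
```

```text
time_s: 13.2
eef_pos: [603.2, -34.3, 138.7]
ee_rot: [0.058, 0.998, -0.0, 0.0]
contact_force: [-0.4, -0.1, -1.0]
width: 17.8
finger_force: 40.0
scene [('W', 725, -40, 37, 192), ('W', 655, 4, -45, 162), ('W', 699, -26, 8, 162), ('W', 705, -62, 35, 140), ('W', 667, -26, -17, 133), ('W', 683, -46, 8, 33), ('W', 723, -10, 18, 23), ('D', 739, 16, 14, 209), ('D', 683, 30, -39, 206), ('D', 709, 16, -9, 175), ('D', 683, 0, -20, 111), ('D', 725, -10, 19, 111), ('D', 617, 16, -82, 78), ('D', 677, 62, -63, 64)]
side [('W', 653, 0, -44, 149), ('W', 701, -26, 10, 119), ('W', 667, -28, -16, 93), ('W', 707, -62, 36, 81), ('W', 725, -40, 37, 69), ('W', 727, -10, 21, 52), ('W', 683, 0, -20, 23), ('D', 681, 28, -39, 143), ('D', 711, 16, -8, 79), ('D', 683, 0, -20, 47), ('D', 733, 16, 10, 47)]
[603.2 -34.4 138.6] [-1.  -0.4 -0.4]
```

```bash
python3 -m pendant '[{"grip":0.1,"delta_pos":[0,0,15],"spin":0},{"grip":0.1,"delta_pos":[0,0,40],"spin":0},{"grip":0.1,"delta_pos":[0,0,65],"spin":0},{"grip":0.1,"delta_pos":[-30,-20,65],"spin":-1},{"grip":0.1,"delta_pos":[-60,-40,65],"spin":-3},{"grip":0.1,"delta_pos":[-80,-70,65],"spin":-5},{"grip":0.1,"delta_pos":[-90,-110,65],"spin":-7},{"grip":0.1,"delta_pos":[-90,-120,65],"spin":-7}]'; python3 -c "
from h import *
report()"
```

```text
time_s: 14.3
eef_pos: [512.1, -156.1, 205.0]
ee_rot: [0.12, 0.993, -0.0, 0.001]
contact_force: [-0.6, 0.5, -1.6]
width: 17.7
finger_force: 40.0
scene [('W', 699, -26, 8, 185), ('W', 655, -10, -36, 173), ('W', 727, -40, 39, 169), ('W', 693, -56, 22, 150), ('W', 671, -36, -8, 126), ('W', 723, -10, 18, 25), ('D', 737, 16, 13, 215), ('D', 683, 28, -37, 196), ('D', 707, 16, -11, 163), ('D', 725, -10, 19, 116), ('D', 683, -2, -19, 101), ('D', 673, 54, -61, 63), ('D', 669, 38, -55, 31)]
side [('W', 655, -10, -36, 143), ('W', 699, -28, 9, 120), ('W', 673, -36, -6, 90), ('W', 727, -40, 39, 67), ('W', 693, -56, 22, 56), ('W', 727, -10, 21, 55), ('W', 683, -2, -19, 30), ('D', 681, 28, -39, 147), ('D', 709, 16, -9, 81), ('D', 683, -2, -19, 69), ('D', 737, 16, 13, 48)]
[ 512.8 -155.   204.5] [-0.2  0.3 -0.5]
```

Settled result: three whites on the dark side (39, 22 and 8 mm over) and three darks on the white side (38, 19 and 10 mm over). Now I'll return the stick, checking it just above the rest.

```bash
python3 -m pendant '[{"grip":0.1,"delta_pos":[-10,-40,0],"spin":0},{"grip":0.1,"delta_pos":[-20,-80,0],"spin":0},{"grip":0.1,"delta_pos":[-30,-120,0],"spin":0},{"grip":0.1,"delta_pos":[-32,-150,0],"spin":0},{"grip":0.1,"delta_pos":[-32,-160,-5],"spin":0},{"grip":0.1,"delta_pos":[-34,-162,-20],"spin":0},{"grip":0.1,"delta_pos":[-40,-160.6,-40],"spin":0},{"grip":0.1,"delta_pos":[-40,-160.6,-40],"spin":0}]'; python3 - <<'E'
from h import *
np.set_printoptions(precision=3,suppress=True)
print(readout.sense()['eef_pos'])
off=np.array([32,-7.6,23])
c=cam('side');s=cam('scene')
save(c,'pre',(360,110,520,250),3)
h=cv2.cvtColor(c['img'],cv2.COLOR_RGB2HSV).astype(int)
P,_=balls(c)
m=(h[...,0]<18)&(h[...,1]>95)&(h[...,2]>40)&(abs(P[...,0]-470)<90)&(abs(P[...,1]+310)<35)&(P[...,2]>60)&(P[...,2]<175)
Q=P[m];mu=Q.mean(0);ok=np.linalg.norm(Q-mu,axis=1)<110;Q=Q[ok];mu=Q.mean(0)
w=np.linalg.svd(Q-mu)[2][0];w*=np.sign(w[2])
print(len(Q),mu,'tilt',np.degrees(np.arccos(w[2])),'yaw',np.degrees(np.arctan2(w[1],w[0])))
o=np.array([445.4,-300.9,151.2])+off;d=np.array([-.558,.134,.819]);e=mu-o;print('offset perp',e-d*(e@d))
tip=np.array([440.66,-307.16,159.54])+off-158*d
print(tip,proj(c,tip),proj(s,tip))
E
```

```text
time_s: 15.4
eef_pos: [471.3, -311.9, 160.5]
ee_rot: [0.118, 0.993, 0.002, -0.002]
contact_force: [-0.1, 0.7, -0.1]
width: 17.5
finger_force: 40.0
[ 471.32  -311.896  160.495]
216 [ 514.476 -314.956  114.904] tilt 35.84820822918391 yaw 165.24873887692945
offset perp [-2.049  2.94  -1.87 ]
[ 560.824 -335.932   53.138] [393.509 182.746] [204.505 170.376]
```

View pics/pre.png

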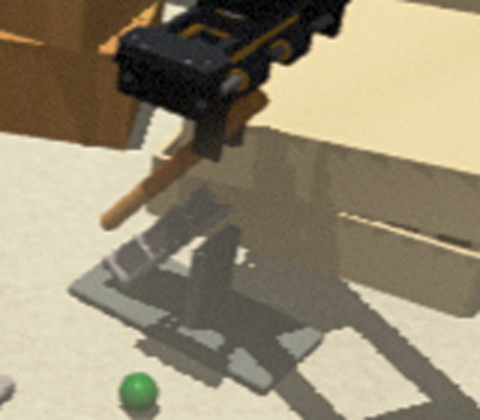

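The side crop shows the stick held just off the rest, tip at (107,222), parallel to the plate. The 2–3 mm offset matches the arm's own lag, so the grip has not slipped. I'll go in square to the plate, slowly, with a hold to settle.

```bash
python3 -m pendant '[{"grip":0.1,"delta_pos":[0,0,0],"spin":0},{"grip":0.1,"delta_pos":[-6,1.4,-4.3],"spin":0},{"grip":0.1,"delta_pos":[-12,2.8,-8.6],"spin":0},{"grip":0.1,"delta_pos":[-16,3.8,-11.5],"spin":0},{"grip":0.1,"delta_pos":[-20,4.7,-14.4],"spin":0},{"grip":0.1,"delta_pos":[-20,4.7,-14.4],"spin":0},{"grip":0.1,"delta_pos":[-20,4.7,-14.4],"spin":0},{"grip":0.1,"delta_pos":[-20,4.7,-14.4],"spin":0}]'
```

```text
time_s: 16.5
eef_pos: [452.9, -310.2, 149.3]
ee_rot: [0.119, 0.993, -0.0, 0.0]
contact_force: [-0.6, 0.3, -1.5]
width: 17.7
finger_force: 40.0
```

```bash
python3 -m pendant '[{"grip":0.1,"delta_pos":[-3,0.7,-2.2],"spin":0},{"grip":0.1,"delta_pos":[-6,1.4,-4.3],"spin":0},{"grip":0.1,"delta_pos":[-9,2.1,-6.4],"spin":0},{"grip":0.1,"delta_pos":[-11,2.6,-7.8],"spin":0},{"grip":0.1,"delta_pos":[-11.8,2.9,-8.4],"spin":0},{"grip":0.1,"delta_pos":[-11.8,2.9,-8.4],"spin":0},{"grip":0.1,"delta_pos":[-11.8,2.9,-8.4],"spin":0},{"grip":0.1,"delta_pos":[-11.8,2.9,-8.4],"spin":0}]'; python3 -c "
from h import *
save(cam('side'),'in',(360,110,520,250),3)"
```

```text
time_s: 17.5
eef_pos: [441.0, -307.2, 140.8]
ee_rot: [0.119, 0.993, -0.0, 0.0]
contact_force: [-0.3, -0.7, -0.5]
width: 17.8
finger_force: 40.0
```

View pics/in.png

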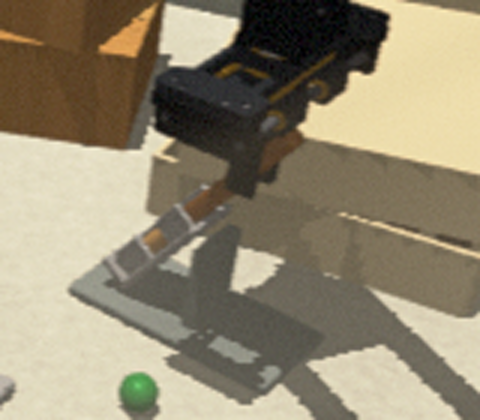

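The stick lies between the guides again, from (110,270) to (300,135). I'll release it slowly and lift straight up.

```bash
python3 -m pendant '[{"grip":0.23,"delta_pos":[0,0,0],"spin":0},{"grip":0.3,"delta_pos":[0,0,0],"spin":0},{"grip":0.5,"delta_pos":[0,0,0],"spin":0},{"grip":0.8,"delta_pos":[0,0,0],"spin":0},{"grip":1,"delta_pos":[0,0,0],"spin":0},{"grip":1,"delta_pos":[0,0,0],"spin":0},{"grip":1,"delta_pos":[0,0,0],"spin":0},{"grip":1,"delta_pos":[0,0,10],"spin":0}]'; python3 -m pendant '[{"grip":1,"delta_pos":[0,0,20],"spin":0},{"grip":1,"delta_pos":[0,0,50],"spin":0},{"grip":1,"delta_pos":[0,0,90],"spin":0},{"grip":1,"delta_pos":[0,0,130],"spin":0},{"grip":1,"delta_pos":[0,0,140],"spin":0},{"grip":1,"delta_pos":[-40,0,140],"spin":0},{"grip":1,"delta_pos":[-60,0,140],"spin":0},{"grip":1,"delta_pos":[-60,0,140],"spin":0}]'
python3 - <<'E'
from h import *
np.set_printoptions(precision=1,suppress=True)
report()
c=cam('side');save(c,'fin')
h=cv2.cvtColor(c['img'],cv2.COLOR_RGB2HSV);m=np.zeros((480,640),bool);s=np.s_[145:210,395:465]
m[s]=(h[s][...,0]<18)&(h[s][...,1]>95)&(h[s][...,2]>40)
P=np.array([dep(c,u,v) for v,u in zip(*np.nonzero(m))]);P=P[(P[:,2]>60)&(P[:,2]<260)]
mu=np.median(P,0);P=P[np.linalg.norm(P-mu,axis=1)<110];mu=P.mean(0);w=np.linalg.svd(P-mu)[2][0];w*=np.sign(w[2])
print(len(P),mu,w,np.degrees(np.arccos(w[2])),np.degrees(np.arctan2(w[1],w[0])))
E
```

```text
time_s: 18.55
eef_pos: [440.3, -306.7, 150.2]
ee_rot: [0.119, 0.993, 0.001, -0.001]
contact_force: [-0.1, -0.1, -0.3]
width: 78.0
finger_force: 0.0
time_s: 19.55
eef_pos: [379.9, -307.0, 290.2]
ee_rot: [0.12, 0.993, 0.0, -0.0]
contact_force: [0.5, -0.8, -1.0]
width: 87.1
finger_force: 0.0
scene [('W', 701, -28, 11, 192), ('W', 655, -10, -36, 172), ('W', 727, -40, 39, 165), ('W', 671, -36, -8, 148), ('W', 693, -56, 22, 121), ('W', 725, -10, 19, 24), ('D', 737, 16, 13, 217), ('D', 683, 28, -37, 207), ('D', 709, 14, -8, 169), ('D', 725, -10, 19, 107), ('D', 683, 0, -20, 99), ('D', 675, 60, -63, 59), ('D', 657, -90, 14, 43)]
side [('W', 655, -10, -36, 145), ('W', 699, -28, 9, 122), ('W', 671, -36, -8, 100), ('W', 727, -40, 39, 76), ('W', 693, -56, 22, 60), ('W', 727, -10, 21, 48), ('W', 683, 0, -20, 28), ('D', 681, 28, -39, 159), ('D', 709, 16, -9, 98), ('D', 683, 0, -20, 61), ('D', 735, 16, 11, 60)]
[ 381.1 -307.1  290.4] [-0.3 -0.3  0.7]
328 [ 444.7 -301.3  148.8] [-0.6  0.1  0.8] 37.55581499689596 169.0433288066443
```

View pics/fin.png

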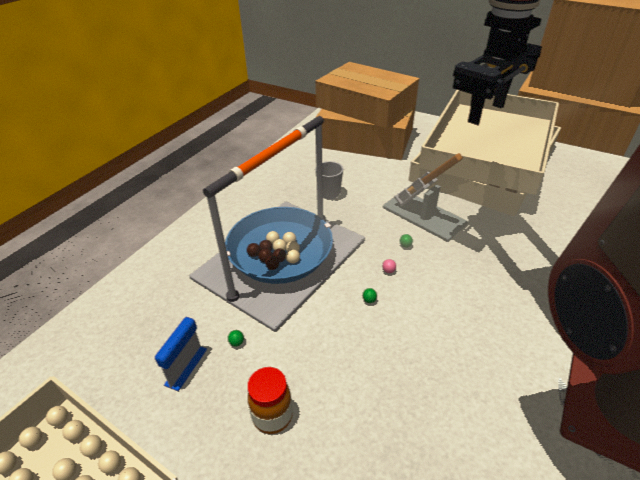

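The picture shows the stick back in its rest at (430,180), the mixed truffles in the bowl at (275,250), and the jar, cup and scraper where they were. The gripper is clear of everything.

```bash
python3 -c "
from cell import hand_in
print(hand_in())"
```

```text
the job is handed in; nothing more can be done
None
```

The job is handed in: three white and three dark truffles changed sides, all ten are still in the bowl, and the stick is back in its rest, in about 20 s of robot time with nothing else touched.

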